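# Clear broken camera parts from under the stereo microscope

### The arm

A 7-joint arm with a two-finger parallel gripper is mounted at the origin on the work surface. World frame = base frame: x ahead of the robot, y to its left, z up, the work surface at z = 0. Lengths are in m, angles in rad, forces in N, time in s.
With the tool pointing down it reaches from about 0.4 to 0.85 m from the base axis. Payload 10.4 kg.
Tool frame: the origin (TCP) lies between the finger pads; the fingertips stand ahead of it and the grasp point (between the pads) lies 5 mm behind it (manip.tip_extent is the z of the fingertips in the tool frame, in m); z points along the fingers, y is the line along which they close (so a half turn about z gives the same grasp; the last joint's range is limited). The gripper opens to 85 mm and grips with 20 to 120 N. Pads are 22 mm wide; open, the fingers measure 114 mm over their backs; the gripper's body (76 mm by 85 mm) begins 54 mm behind the grasp point. The pads swing forward as they close: fully open they stand 13 mm farther back than shut.
Start: joints at [1.19, 0.332, -0.065, 1.46, 0.022, 1.35, -0.088], TCP at [0.219, -0.585, 0.245] pointing down, gripper open.
Joint ranges: [-2.6, 2.6], [-0.5, 2.12], [-1.47, 1.34], [0.16, 2.42], [-1.27, 4.41], [0.06, 2.06], [-2.6, 2.6]. Speed limits (rad/s): [2.22, 2.22, 2.79, 2.79, 3.14, 3.14, 3.14].

### API

Orientations are given as a unit quaternion [x, y, z, w].
In Python, from workcell import status, viewer, manip gives the robot as it stands.
- The arm moves only by the tool play_rows, never from a script. Its argument "plan" is one flat list of numbers, 7 for each row, row after row: the turn, a rotation vector about the tool's x, y, z in degrees, then the shift along the tool's x, y, z in m, then the opening, from 0 (shut) to 1 (fully open). In form: [ax, ay, az, dx, dy, dz, grip, ax, ay, az, dx, dy, dz, grip, ...]. A call has 1 to 20 rows; each row is the pose to reach, as a shift and turn from the pose commanded when the call began, along the tool's axes at that moment; what a row does not reach only later rows make up. A row lasts 1/8 s, in which the tool goes at most 62.5 mm and 10.7 degrees, less where a joint would pass 70% of its speed; a pose out of reach is approached as far as the arm can. A call with a gripper value outside its range is refused whole. The fingers move at their own pace and stop on an object; "squeeze" is the grip in N (left out, the last holds). Time passes only in rows, so rows that repeat a pose let the fingers close. It gives the time, the measured TCP pose, the force, the opening and the grip force at its end, in the units of the state.
- status.get_obs(): the state, without advancing time (a new reading comes with each control period).
- viewer.camera(name): name is "scene" or "top" or "wrist"; returns the picture (420x560x3 uint8, red, green, blue); there is no depth.
- viewer.camera_model(name): a dict with "fx", "fy", "cx", "cy" (pixels), "R" (3x3) and "t" (3): a world point X has camera coordinates R X + t. Camera axes: x right, y down, z forward; pixel columns grow to the right and rows downward; lengths in m; the calibration is good to about 2 mm. A picture is of the moment at which its call begins: read the wrist's pose just before it. camera_model takes no time and is no camera call; for the wrist camera it gives the pose at the moment of the call.
- manip.hand_in(): hands the job in; it is judged then, once.
The state is a dict: "clock": time; "joint_pos": joint angles; "joint_velocities": joint speeds; "tau": joint torques, N m; "position": TCP position; "ee_rot": TCP orientation; "ft_force": force on the tool from outside, world axes, zero at the start; "torque": the same for the moment, N m; "grip_width": opening from 0.0 (shut) to 1.0 (fully open); "grasp_force": force on a finger pad.
Only numpy, scipy, OpenCV 4.12 (cv2) and the standard library are available. Lean on these libraries where they do the work, as an engineer would, in place of code of your own. Each camera call takes 0.05 s, during which the arm holds its last target. There are 200 camera calls.

### The job

Clear the three broken plastic pieces (the cracked camera back, the grip stub and the curved barrel segment) off the microscope's stage into the aluminium scrap tray standing against the front of its base, so that all of them lie in the tray and none is left leaning on the microscope. Don't bump the microscope's head, don't lean hard on its stage, and leave the small brass lens cell on the stage, and everything on the bench, where it is.

Things in the scene. Friction and masses are not known exactly. Their poses are not given: they have to be found in the camera images.
- scope: Stereo microscope, fixed. Origin: on the bench under the centre of its base; -x is its front, the column stands at +x, its +y flank is turned to the robot. Base: cream block 320 (x) by 220 (y) by 50 mm high; its flat top is the stage (z = 50), front edge at x = -160. Column: radius 12.5 mm, 400 mm tall, at x = 120, y = 0 on a foot of radius 28 mm.
- scope_head: The microscope's head over the stage, fixed, same origin and axes as the base (mm): round objective, radius 33, at x = -20, y = 0, underside at z = 212; pod x -68..28, |y| < 60, z 240..320; arm and focus block x 20..148, |y| < 32, z 222..310; focus knobs, radius 24, at x = 120, z = 272, |y| 46..72; eyepieces above z = 320, forward to x = -150, to z = 440.
- under_lens (a point): Point on the stage straight under the objective, which hangs 162 mm above it: no room to come straight down there, but a gripper leaning in at 30 degrees or more from the robot's side has room.
- stage_front (a point): Middle of the front upper edge of the stage (microscope x = -160, y = 0, z = 50 mm), over the tray.
- tray: Open aluminium scrap tray, fixed, 170 (x) by 230 (y) by 42 mm high outside, walls and floor 4 mm. Origin: centre of its underside, on the bench. Its axes are parallel to the microscope's. Its +x long side stands 5 to 9 mm off the front of the microscope's base, its rim 8 mm lower than the stage, so what is pushed over the front edge drops in.
- cover: Cracked black camera back with a display, a flat plate 92 (x) by 88 (y) by 8 mm thick, 70 g, lying flat on the stage partly under the objective; too wide for the gripper. Origin: centre of its underside.
- stub: Snapped-off black hand-grip stub, a rounded block 26 (x) by 42 (y) by 24 mm high, 35 g. Origin: centre of its underside. It lies on the stage either between the plate and the front edge, or beside the column towards the robot, under a focus knob.
- segment: Broken piece of a black lens barrel: an arc of about 100 degrees, 10 mm thick, mean radius 30 mm, 22 mm high, 50 mm long along y, 30 g. Origin: underside, mid-thickness at mid-length; x points radially outwards (convex side), z up. It lies in the other of the two places named for the stub.
- lens_cell: Good brass lens cell, a round cup 34 mm across and 12 mm high, standing on the stage on the side away from the robot (microscope y about -85). Origin: centre of its underside. To be left where it is.
- screwdriver: Screwdriver, 160 mm long, lying on the bench, bystander. Origin at its middle, on the bench.
- pot: White plastic pot, 64 mm across, 50 mm high, bystander. Origin: centre of its underside.
- barrel: Short black tube, 68 mm across, 45 mm high, bystander. Origin: centre of its underside.
- jar: Amber glass jar, 52 mm across, 70 mm high, bystander. Origin: centre of its underside.
- can: Spray can, 66 mm across, 170 mm high, bystander. Origin: centre of its underside.
- lens: Camera lens standing upright, 73 mm across, 84 mm high, bystander. Origin: centre of its underside.
- camera: Black camera body, about 130 mm wide, 92 mm high, on a rubber mat, bystander. Origin: centre of its underside.

How it is judged:
At the end, for the whole second after the job is handed in: The camera back, the stub and the segment all lie at rest inside the tray: each one's origin over the tray's floor (within 80 mm of its centre along x and 110 mm along y) and less than 40 mm above the bench, not leaning on the microscope; the lens cell is within 12 mm of where it stood (x of cover in the frame of tray between -0.08 and 0.08 m and y of cover in the frame of tray between -0.11 and 0.11 m and z of each of cover, stub, segment in the frame of tray below 0.04 m and contact force between each of cover, stub, segment and scope below 0.1 N and linear speed of each of cover, stub, segment below 0.02 m/s and x of stub in the frame of tray between -0.08 and 0.08 m and y of stub in the frame of tray between -0.11 and 0.11 m and x of segment in the frame of tray between -0.08 and 0.08 m and y of segment in the frame of tray between -0.11 and 0.11 m and distance of lens_cell from where it was at the start of the episode below 0.012 m); the robot touches nothing.
It fails at once if The microscope's head is bumped: the robot or a piece pushes on it with more than 4 N (contact force between any of the arm, the fingers, cover, stub, segment and scope_head above 4 N).
It fails at once if The robot leans on the microscope with more than 30 N (contact force between any of the arm, the fingers and scope above 30 N).
It fails at once if A bystander on the bench is moved by more than 30 mm, or the lens cell by more than 12 mm (distance of any of screwdriver, pot, barrel, jar, can, lens, camera from where it was at the start of the episode above 0.03 m or distance of lens_cell from where it was at the start of the episode above 0.012 m).
It also fails if it takes over 64 s, if anything falls off the work surface, if the arm or the gripper's body presses on something with over 40 N, if the wrist force passes 120 N, or if a joint passes its speed limit or range.

## Working session

There is one attempt and no reset: what is moved stays moved. The work goes in short steps, Python scripts to look and compute and a tool call to move; the robot and the scene stay as the last step left them, time stands still between calls to the robot, and variables do not carry over. Pictures are saved under pics/ and viewed, at most 10 in all, crops included, and the job is handed in when it is done.

Besides the shell and the picture viewer there is one more tool, called after "Emit:" by a JSON object that holds its "api" and its "payload". play_rows: Moves the arm, as the interface text tells. Its arguments: {"type":"object","properties":{"plan":{"type":"array","items":{"type":"number"}},"squeeze":{"type":"number"}},"required":["plan"]}

```bash
mkdir -p pics; ls; cat > h.py <<'E'
import numpy as np, cv2
from workcell import status, viewer, manip
from scipy.spatial.transform import Rotation as R
def shot(n,f):
    m=viewer.camera_model(n); im=viewer.camera(n); cv2.imwrite('pics/'+f,im[:,:,::-1]); return m,im
def ray(m,u,v,z):
    Rm=np.array(m['R']);t=np.array(m['t']);c=-Rm.T@t
    d=Rm.T@np.array([(u-m['cx'])/m['fx'],(v-m['cy'])/m['fy'],1]);return c+d*(z-c[2])/d[2]
def proj(m,X):
    p=np.array(m['R'])@np.array(X)+np.array(m['t']);return m['fx']*p[0]/p[2]+m['cx'],m['fy']*p[1]/p[2]+m['cy']
E
python3 - <<'E'
from h import *
import pickle
o=status.get_obs();print({k:np.round(v,3).tolist() for k,v in o.items()},manip.tip_extent)
d={}
for n in('scene','top','wrist'):
    m,im=shot(n,n+'0.png');d[n]=m;Rm=np.array(m['R']);print(n,m['fx'],m['fy'],m['cx'],m['cy'],np.round(-Rm.T@np.array(m['t']),3),np.round(Rm[2],3))
pickle.dump(d,open('m0.pkl','wb'))
a=cv2.imread('pics/scene0.png');b=cv2.imread('pics/top0.png')
E
```

```text
pics
{'clock': 0.0, 'joint_pos': [1.19, 0.333, -0.065, 1.461, 0.022, 1.35, -0.089], 'joint_velocities': [0.001, -0.0, -0.001, -0.001, -0.001, -0.0, 0.001], 'tau': [-0.0, -62.545, 0.049, -39.159, 0.016, 0.01, 0.0], 'position': [0.219, -0.585, 0.244], 'ee_rot': [0.984, 0.178, -0.0, -0.001], 'ft_force': [-0.138, 0.596, 0.881], 'torque': [0.058, -0.036, 0.015], 'grasp_force': 0.0, 'grip_width': 1.001} 0.014
scene 456.51171414228503 456.51171414228503 279.81881535106356 205.41049030245395 [1.093 0.537 1.036] [-0.439 -0.379 -0.815]
top 426.3626209223079 426.3626209223079 283.8638532576097 204.97545982068135 [0.476 0.054 1.459] [ 0.06  -0.011 -0.998]
wrist 305.1131383872614 305.1131383872614 280.57818443624416 206.85425598157582 [ 0.289 -0.559  0.373] [-0.275 -0.101 -0.956]
```

View pics/top0.png

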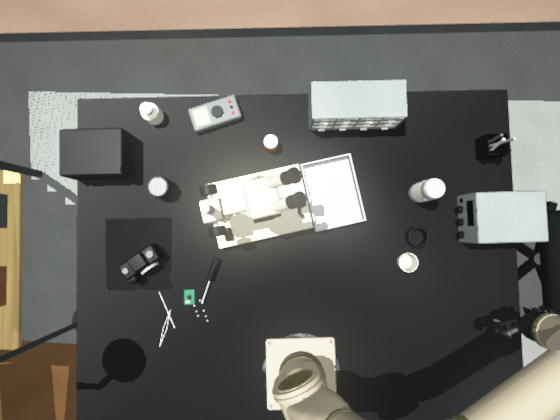

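View pics/scene0.png

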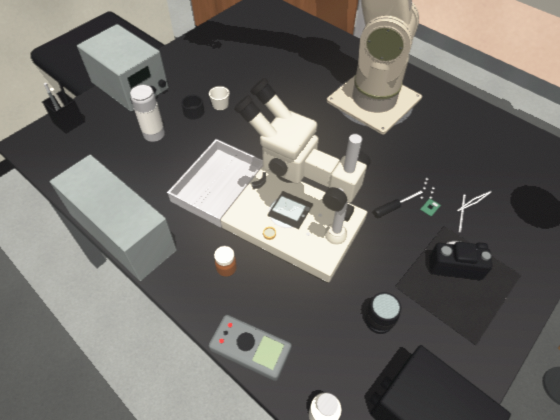

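The top view shows the microscope at about (265,205) with the tray to its right (300–366, 153–231). In the scene view the plate is at (290,210) and the lens cell at (269,233). I need enlarged crops.

```bash
python3 - <<'E'
from h import *
a=cv2.imread('pics/top0.png')[145:255,190:375];b=cv2.imread('pics/scene0.png')[130:280,160:380]
# gamma to see dark detail
g=lambda x:(255*(x/255.)**.6).astype('uint8')
a=cv2.resize(g(a),None,fx=4.3,fy=4.3,interpolation=3);b=cv2.resize(g(b),None,fx=3.6,fy=3.6,interpolation=3)
cv2.imwrite('pics/topc.png',a);cv2.imwrite('pics/scc.png',b);print(a.shape,b.shape)
E
```

```text
(473, 796, 3) (540, 792, 3)
```

View pics/topc.png

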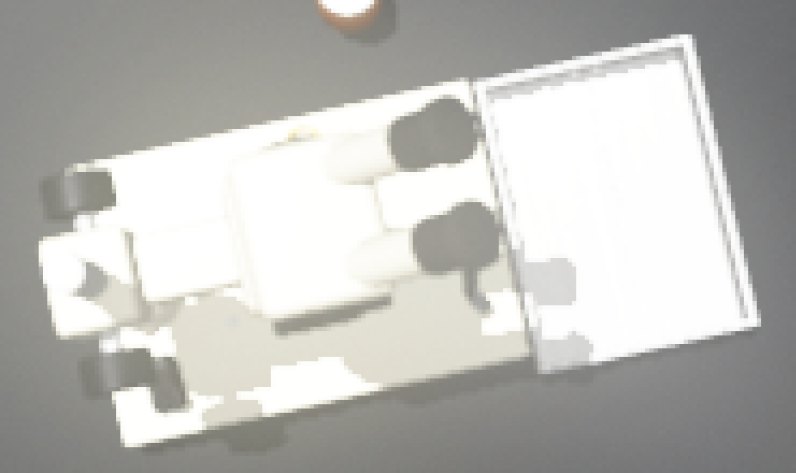

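View pics/scc.png

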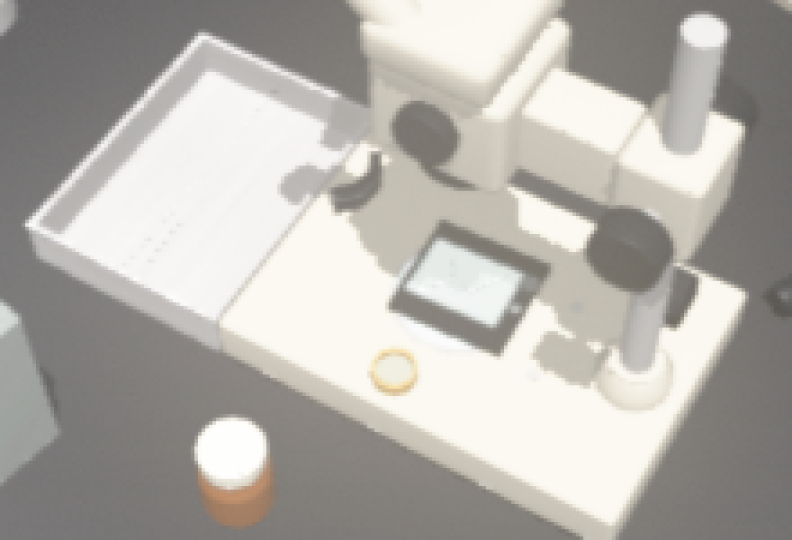

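Scope and pieces are clear: the segment is at the front edge (scc 365,185; topc 478,290). The stub is beside the column under the knob (scc 682,295; topc 168,383). The cover corners in scc are (440,222), (550,268), (500,353) and (392,303), and the cell is at (395,368).

```bash
cat >> h.py <<'E'
import pickle,os
if os.path.exists('sc.npy'):
    X0,Y0,TH=np.load('sc.npy')
    RS=np.array([[np.cos(TH),-np.sin(TH),0],[np.sin(TH),np.cos(TH),0],[0,0,1]])
    S2W=lambda p:RS@np.array(p)+[X0,Y0,0]
    W2S=lambda p:RS.T@(np.array(p)-[X0,Y0,0])
E
python3 - <<'E'
from h import *
d=pickle.load(open('m0.pkl','rb'))
T=lambda x,y,z:ray(d['top'],190+(x+.5)/4.3-.5,145+(y+.5)/4.3-.5,z)
S=lambda x,y,z:ray(d['scene'],160+(x+.5)/3.6-.5,130+(y+.5)/3.6-.5,z)
obs=[((-.16,.11),T(533,355,.05)),((-.16,-.11),T(470,82,.05)),((.16,.11),T(124,432,.05)),
((-.16,-.11),S(220,322,.05)),((.16,-.11),S(612,525,.05)),((.16,.11),S(745,294,.05))]
A=np.array([o[0] for o in obs]);B=np.array([o[1][:2] for o in obs])
a=A-A.mean(0);b=B-B.mean(0);th=np.arctan2((a[:,0]*b[:,1]-a[:,1]*b[:,0]).sum(),(a*b).sum())
c,s=np.cos(th),np.sin(th);Rm=np.array([[c,-s],[s,c]]);t=B.mean(0)-Rm@A.mean(0)
print('scope',t,np.degrees(th),'res',np.round((A@Rm.T+t-B)*1e3,1).tolist())
np.save('sc.npy',[*t,th])
RS=np.eye(3);RS[:2,:2]=Rm;W=lambda p:np.round(RS.T@(p-np.array([*t,0])),4)
print('cover',[W(S(*p,.058)).tolist() for p in[(440,222),(550,268),(500,353),(392,303)]])
print('cell',W(S(395,370,.06)))
print('stub S top',[W(S(*p,.074)).tolist() for p in[(695,275),(668,300),(682,325)]],'T',[W(T(*p,.074)).tolist() for p in[(150,363),(175,360),(187,405),(163,410)]])
print('seg S z72',[W(S(*p,.072)).tolist() for p in[(375,153),(380,180),(335,190),(335,205),(350,210)]],'T',[W(T(*p,.072)).tolist() for p in[(465,272),(482,312),(490,305),(472,300)]])
print('tray S z42',[W(S(*p,.042)).tolist() for p in[(203,36),(30,225),(218,345)]],'T',[W(T(*p,.042)).tolist() for p in[(690,37),(759,325),(541,372),(478,85)]])
E
```

```text
scope [0.56195299 0.12349553] 100.8085973285791 res [[-1.2, 3.2], [2.5, 2.0], [-10.5, 3.0], [4.1, -5.7], [4.3, -1.8], [0.9, -0.6]]
cover [[-0.0608, 0.0473, 0.058], [0.0297, 0.0524, 0.058], [0.0345, -0.0309, 0.058], [-0.0532, -0.0337, 0.058]]
cell [-0.021  -0.0822  0.06  ]
stub S top [[0.1266, 0.0902, 0.074], [0.1195, 0.0604, 0.074], [0.1373, 0.0462, 0.074]] T [[0.1219, 0.0537, 0.074], [0.1031, 0.0555, 0.074], [0.1012, 0.0905, 0.074], [0.1196, 0.0903, 0.074]]
seg S z72 [[-0.1313, 0.0692, 0.072], [-0.1142, 0.0488, 0.072], [-0.1379, 0.0234, 0.072], [-0.1303, 0.0114, 0.072], [-0.1183, 0.0132, 0.072]] T [[-0.1249, 0.0369, 0.072], [-0.131, 0.0693, 0.072], [-0.138, 0.0654, 0.072], [-0.1255, 0.0588, 0.072]]
tray S z42 [[-0.3325, 0.1229, 0.042], [-0.3309, -0.1047, 0.042], [-0.1472, -0.1202, 0.042]] T [[-0.3377, -0.1066, 0.042], [-0.3401, 0.1241, 0.042], [-0.1672, 0.1236, 0.042], [-0.1677, -0.1047, 0.042]]
```

```bash
cat >> h.py <<'E'
def tool(L,yaw=0):  # tool orientation in world: leaning in from +y side by L deg, yaw about scope z
    L=np.radians(L);z=np.array([0,-np.sin(L),-np.cos(L)]);y=np.array([-1.,0,0]);x=np.cross(y,z)
    return R.from_matrix(RS)*R.from_euler('z',yaw,degrees=True)*R.from_matrix(np.c_[x,y,z])
def rel(p0,R0,p,Rt):  # from pose 0 to scope-frame p, rotation Rt
    return np.round((R0.inv()*Rt).as_rotvec(degrees=True),1).tolist(),np.round(R0.inv().apply(S2W(p)-p0),4).tolist()
def now():
    o=status.get_obs();return np.array(o['position']),R.from_quat(o['ee_rot']),o
E
python3 - <<'E'
from h import *
d=pickle.load(open('m0.pkl','rb'))
T=lambda x,y,z:ray(d['top'],190+(x+.5)/4.3-.5,145+(y+.5)/4.3-.5,z)
S=lambda x,y,z:ray(d['scene'],160+(x+.5)/3.6-.5,130+(y+.5)/3.6-.5,z)
obs=[((-.16,.11),T(533,355,.05)),((-.16,-.11),T(470,82,.05)),
((-.16,-.11),S(220,322,.05)),((.16,-.11),S(612,525,.05)),((.16,.11),S(745,294,.05))]
A=np.array([o[0] for o in obs]);B=np.array([o[1][:2] for o in obs])
a=A-A.mean(0);b=B-B.mean(0);th=np.arctan2((a[:,0]*b[:,1]-a[:,1]*b[:,0]).sum(),(a*b).sum())
c,s=np.cos(th),np.sin(th);Rm=np.array([[c,-s],[s,c]]);t=B.mean(0)-Rm@A.mean(0)
print(t,np.degrees(th),np.round((A@Rm.T+t-B)*1e3,1).tolist());np.save('sc.npy',[*t,th])
E
python3 - <<'E'
from h import *
p,r,o=now()
q=[-.127,.049+.13*.643,.072+.13*.766]
print(S2W(q),rel(p,r,q,tool(40)),W2S([0,0,0]))
d=pickle.load(open('m0.pkl','rb'))
for n,c in dict(can=(430,190),pot=(408,262),bar=(417,237)).items():print(n,ray(d['top'],*c,.06))
E
```

```text
[0.55967202 0.1239    ] 101.19767052354189 [[-2.3, 3.1], [1.1, 3.3], [2.7, -4.4], [0.8, -0.9], [-2.3, -1.2]]
[ 0.45426883 -0.02643055  0.17158   ] ([-3.3, 39.9, 8.9], [0.4163, -0.4408, 0.0736]) [-0.01285611  0.57307827  0.        ]
can [ 0.59781848 -0.44532007  0.06      ]
pot [ 0.36345825 -0.36218492  0.06      ]
bar [ 0.44415011 -0.39532847  0.06      ]
```

Emit:
{"api": "play_rows", "payload": {"plan": [-3.3, 39.9, 8.9, 0.416, -0.441, 0.0, 1, -3.3, 39.9, 8.9, 0.416, -0.441, 0.0, 1, -3.3, 39.9, 8.9, 0.416, -0.441, 0.0, 1, -3.3, 39.9, 8.9, 0.416, -0.441, 0.0, 1, -3.3, 39.9, 8.9, 0.416, -0.441, 0.0, 1, -3.3, 39.9, 8.9, 0.416, -0.441, 0.0, 1, -3.3, 39.9, 8.9, 0.416, -0.441, 0.0, 1, -3.3, 39.9, 8.9, 0.416, -0.441, 0.0, 1, -3.3, 39.9, 8.9, 0.416, -0.441, 0.0, 1, -3.3, 39.9, 8.9, 0.416, -0.441, 0.0, 1, -3.3, 39.9, 8.9, 0.416, -0.441, 0.074, 1, -3.3, 39.9, 8.9, 0.416, -0.441, 0.074, 1, -3.3, 39.9, 8.9, 0.416, -0.441, 0.074, 1, -3.3, 39.9, 8.9, 0.416, -0.441, 0.074, 1]}}

```text
clock: 1.9
position: [0.4644, -0.0298, 0.176]
ee_rot: [0.937, 0.093, 0.335, -0.034]
ft_force: [0.4, 0.2, 0.9]
grip_width: 0.995
grasp_force: 0.0
```

```bash
python3 - <<'E'
from h import *
p,r,o=now();m,im=shot('wrist','w1.png');pickle.dump(m,open('m1.pkl','wb'))
print(o['clock'],W2S(p),(r.inv()*tool(40)).as_rotvec(degrees=True))
cv2.imwrite('pics/w1.png',cv2.convertScaleAbs(im[:,:,::-1],alpha=1.4,beta=15))
E
```

```text
1.9 [-0.13231745  0.12329055  0.17601301] [-0.17200165  0.6847394   0.0304435 ]
```

View pics/w1.png

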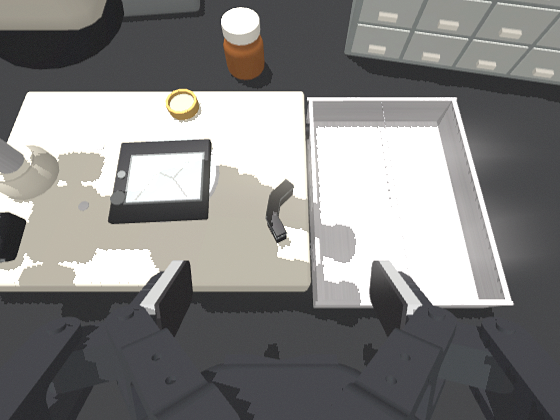

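Wrist view: the stage front edge runs from (305,92) to (309,284). The segment spans (288,185)–(270,208)–(282,238), bulging left. The cover corners are (122,141), (211,140), (208,221) and (110,221), and the stub is partly visible at (8,235).

```bash
python3 - <<'E'
from h import *
m=pickle.load(open('m1.pkl','rb'))
P=lambda u,v,z:np.round(W2S(ray(m,u,v,z)),4)[:2].tolist()
print('front edge',P(305,92,.05),P(309,284,.05),'backfar',P(28,93,.05))
print('cover',[P(*p,.058) for p in[(122,141),(211,140),(208,221),(110,221)]])
im=cv2.imread('pics/w1.png');g=im.max(2)
mask=(g[170:250,255:303]<95).astype('uint8')
n,l,s,c=cv2.connectedComponentsWithStats(mask);i=1+np.argmax(s[1:,4]);k=(l==i).astype('uint8')
cn=max(cv2.findContours(k,0,2)[0],key=cv2.contourArea)[:,0]+[255,170]
print(s[i],'seg rect',cv2.minAreaRect(cn))
print('seg contour@z.061',[ (p.tolist(),P(*p,.061)) for p in cn[::5]])
print('tray rim',[P(*p,.042) for p in[(309,98),(457,98),(510,301),(316,305)]])
print('stub',[P(*p,.074) for p in[(25,221),(24,222)]],'cell',P(182,104,.06))
E
```

```text
front edge [-0.1591, -0.1072] [-0.1566, 0.1076] backfar [0.1578, -0.1058]
cover [[0.0321, -0.0353], [-0.0596, -0.0365], [-0.0647, 0.0521], [0.0257, 0.0522]]
[ 11  24  26  49 381] seg rect ((276.65924072265625, 216.99899291992188), (22.203603744506836, 49.45143508911133), 7.765166759490967)
seg contour@z.061 [([271, 194], [-0.1225, 0.026]), ([269, 202], [-0.1207, 0.0342]), ([266, 213], [-0.1182, 0.0452]), ([267, 219], [-0.1192, 0.0511]), ([268, 224], [-0.1202, 0.0559]), ([271, 231], [-0.123, 0.0626]), ([274, 236], [-0.1258, 0.0672]), ([276, 241], [-0.1276, 0.0718]), ([282, 239], [-0.1329, 0.07]), ([283, 233], [-0.1338, 0.0644]), ([278, 235], [-0.1293, 0.0663]), ([273, 233], [-0.1248, 0.0644]), ([272, 228], [-0.1239, 0.0597]), ([271, 222], [-0.1229, 0.054]), ([272, 214], [-0.1237, 0.0462]), ([277, 212], [-0.1283, 0.0442]), ([277, 209], [-0.1283, 0.0413]), ([278, 206], [-0.1292, 0.0383]), ([291, 194], [-0.1414, 0.026]), ([282, 199], [-0.1329, 0.0312]), ([281, 196], [-0.1319, 0.0281]), ([276, 197], [-0.1272, 0.0291]), ([271, 195], [-0.1225, 0.027])]
tray rim [[-0.1643, -0.1057], [-0.3364, -0.1058], [-0.334, 0.1208], [-0.1628, 0.1245]]
stub [[0.09, 0.058], [0.0906, 0.0589]] cell [-0.0247, -0.0814]
```

```bash
python3 - <<'E'
from h import *
p,r,o=now();print(o['clock'],W2S(p),o['joint_velocities'])
t=tool(40)
for q in ([-.125,.052+.05*.643,.073+.05*.766],[-.125,.052,.073],[-.125,.085,.16],[-.28,.085,.13],[-.28,.085,.04]):print(q,rel(p,r,q,t))
E
```

```text
1.95 [-0.13284183  0.12344962  0.17665375] [-0.04006405  0.00244451  0.05395881 -0.00073873  0.01488805 -0.00087293
 -0.00869199]
[-0.125, 0.08415, 0.1113] ([-0.1, 0.6, -0.0], [-0.0111, -0.0077, 0.0755])
[-0.125, 0.052, 0.073] ([-0.1, 0.6, -0.0], [-0.0105, -0.0075, 0.1255])
[-0.125, 0.085, 0.16] ([-0.1, 0.6, -0.0], [0.0192, -0.0078, 0.0373])
[-0.28, 0.085, 0.13] ([-0.1, 0.6, -0.0], [0.0002, 0.1473, 0.0601])
[-0.28, 0.085, 0.04] ([-0.1, 0.6, -0.0], [-0.0569, 0.1475, 0.1297])
```

Emit:
{"api": "play_rows", "payload": {"plan": [0, 0.5, 0, -0.011, -0.008, 0.075, 0.6, 0, 0.5, 0, -0.011, -0.008, 0.075, 0.6, 0, 0.5, 0, -0.011, -0.008, 0.075, 0.6, 0, 0.5, 0, -0.011, -0.008, 0.075, 0.6, 0, 0.5, 0, -0.011, -0.008, 0.075, 0.6]}}

```text
clock: 2.58
position: [0.5016, -0.0149, 0.113]
ee_rot: [0.935, 0.093, 0.34, -0.033]
ft_force: [-1.5, 0.0, 0.6]
grip_width: 0.597
grasp_force: 0.0
```

```bash
python3 - <<'E'
from h import *
p,r,o=now();print(o['clock'],W2S(p),o['ft_force'],o['grip_width'])
t=tool(40)
for q in ([-.125,.052,.073],[-.125,.085,.16],[-.28,.085,.13],[-.28,.085,.04]):print(q,rel(p,r,q,t))
E
```

```text
2.575 [-0.12491519  0.08388258  0.11298173] [-1.47703019  0.03594849  0.58684025] 0.5966771324897857
[-0.125, 0.052, 0.073] ([-0.0, 0.0, 0.1], [-0.0012, 0.0001, 0.0511])
[-0.125, 0.085, 0.16] ([-0.0, 0.0, 0.1], [0.0293, 0.0001, -0.0368])
[-0.28, 0.085, 0.13] ([-0.0, 0.0, 0.1], [0.0098, 0.1551, -0.0139])
[-0.28, 0.085, 0.04] ([-0.0, 0.0, 0.1], [-0.0481, 0.155, 0.0551])
```

Emit:
{"api": "play_rows", "payload": {"plan": [0, 0, 0, -0.001, 0, 0.03, 0.6, 0, 0, 0, -0.001, 0, 0.051, 0.6, 0, 0, 0, -0.001, 0, 0.051, 0.6, 0, 0, 0, -0.001, 0, 0.051, 0.0, 0, 0, 0, -0.001, 0, 0.051, 0.0, 0, 0, 0, -0.001, 0, 0.051, 0.0, 0, 0, 0, -0.001, 0, 0.051, 0.0, 0, 0, 0, -0.001, 0, 0.051, 0.0, 0, 0, 0, -0.001, 0, 0.051, 0.0], "squeeze": 40}}

```text
clock: 3.7
position: [0.5332, -0.0086, 0.0745]
ee_rot: [0.935, 0.093, 0.339, -0.035]
ft_force: [-7.0, -0.5, 10.6]
grip_width: 0.129
grasp_force: 40.1
```

Emit:
{"api": "play_rows", "payload": {"plan": [0, 0, 0, 0.03, 0, -0.088, 0, 0, 0, 0, 0.03, 0, -0.088, 0, 0, 0, 0, 0.02, 0.08, -0.075, 0, 0, 0, 0, 0.011, 0.155, -0.065, 0, 0, 0, 0, 0.011, 0.155, -0.065, 0, 0, 0, 0, 0.011, 0.155, -0.065, 0, 0, 0, 0, -0.025, 0.155, -0.02, 0, 0, 0, 0, -0.047, 0.155, 0.004, 0, 0, 0, 0, -0.047, 0.155, 0.004, 0, 0, 0, 0, -0.047, 0.155, 0.004, 0, 0, 0, 0, -0.047, 0.155, 0.004, 0]}}

```text
clock: 5.08
position: [0.5307, -0.1664, 0.0407]
ee_rot: [0.936, 0.093, 0.339, -0.035]
ft_force: [0.4, -1.3, -0.1]
grip_width: 0.133
grasp_force: 39.7
```

```bash
python3 - <<'E'
from h import *
p,r,o=now();print(o['clock'],W2S(p),o['ft_force'],o['grip_width'],o['grasp_force'])
E
```

```text
5.075 [-0.27914281  0.08478685  0.0406569 ] [ 0.35831039 -1.26034466 -0.09590422] 0.1329622169672308 39.68028455317835
```

Emit:
{"api": "play_rows", "payload": {"plan": [0, 0, 0, -0.005, 0, 0.006, 0, 0, 0, 0, -0.005, 0, 0.006, 0, 0, 0, 0, -0.005, 0, 0.006, 0.35, 0, 0, 0, -0.005, 0, 0.006, 0.35, 0, 0, 0, -0.005, 0, 0.006, 0.35, 0, 0, 0, 0.01, 0, -0.02, 0.35, 0, 0, 0, 0.07, 0, -0.09, 0.35, 0, 0, 0, 0.07, 0, -0.09, 0.6]}}

```text
clock: 6.08
position: [0.5276, -0.1677, 0.1575]
ee_rot: [0.935, 0.094, 0.34, -0.034]
ft_force: [0.4, -0.0, -0.1]
grip_width: 0.55
grasp_force: 0.0
```

```bash
python3 - <<'E'
from h import *
p,r,o=now();print(o['clock'],W2S(p),o['ft_force'],o['grip_width'],o['grasp_force'])
for q in([-.1,.18,.18],[.1,.175,.18]):print(rel(p,r,q,tool(40)))
E
```

```text
6.075 [-0.27981154  0.08806676  0.15745128] [ 0.44591531 -0.02812654 -0.09790763] 0.5498525192972696 0.0
([-0.1, 0.1, 0.2], [-0.0555, -0.1801, -0.0759])
([-0.1, 0.1, 0.2], [-0.051, -0.3801, -0.0723])
```

Emit:
{"api": "play_rows", "payload": {"plan": [0, 0, 0, -0.03, -0.05, -0.05, 0.6, 0, 0, 0, -0.055, -0.1, -0.076, 0.6, 0, 0, 0, -0.055, -0.18, -0.076, 0.6, 0, 0, 0, -0.053, -0.38, -0.074, 0.6, 0, 0, 0, -0.053, -0.38, -0.074, 0.6, 0, 0, 0, -0.053, -0.38, -0.074, 0.6, 0, 0, 0, -0.053, -0.38, -0.074, 0.6, 0, 0, 0, -0.053, -0.38, -0.074, 0.6, 0, 0, 0, -0.053, -0.38, -0.074, 0.6, 0, 0, 0, -0.053, -0.38, -0.074, 0.6, 0, 0, 0, -0.053, -0.38, -0.074, 0.6]}}

```text
clock: 7.45
position: [0.3931, 0.2055, 0.196]
ee_rot: [0.941, 0.091, 0.324, -0.027]
ft_force: [1.3, -0.2, 0.2]
grip_width: 0.596
grasp_force: 0.0
```

```bash
python3 - <<'E'
from h import *
p,r,o=now();m,im=shot('wrist','w2.png');pickle.dump(m,open('m2.pkl','wb'))
print(o['clock'],W2S(p),(r.inv()*tool(40)).as_rotvec(degrees=True))
cv2.imwrite('pics/w2.png',cv2.convertScaleAbs(im[:,:,::-1],alpha=1.4,beta=15))
E
```

```text
7.45 [0.11241017 0.14753221 0.19600256] [0.57914872 2.00178288 0.0522969 ]
```

View pics/w2.png

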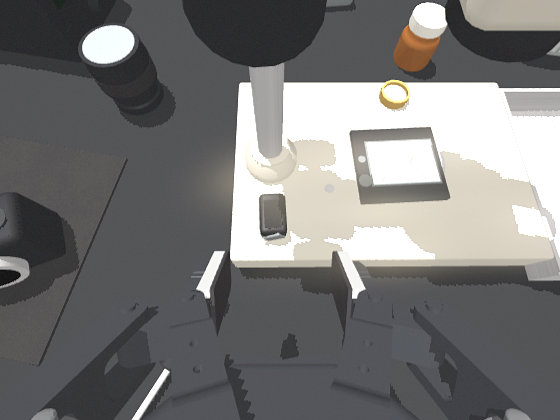

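Stub seen at u 259–287, v 194–238; its top face is centred near (272,211). The cover is undisturbed.

```bash
python3 - <<'E'
from h import *
m=pickle.load(open('m2.pkl','rb'))
P=lambda u,v,z:np.round(W2S(ray(m,u,v,z)),4)[:2].tolist()
print('top',[P(*q,.074) for q in[(262,195),(283,195),(286,230),(261,232)]],'bot near',[P(*q,.052) for q in[(262,237),(286,235)]])
print('stage',P(236,255,.05),P(238,84,.05),P(497,84,.05),P(550,255,.05),'cover',[P(*q,.058) for q in[(350,130),(434,128),(447,199),(360,202)]])
p,r,o=now();print(W2S(p))
for q in ([.113,.079+.05*.643,.074+.05*.766],[.113,.079,.074]):print(rel(p,r,q,tool(40)))
E
```

```text
top [[0.1291, 0.0519], [0.1089, 0.0519], [0.1064, 0.0869], [0.1294, 0.0887]] bot near [[0.1295, 0.0874], [0.1059, 0.0855]]
stage [0.1546, 0.1048] [0.1619, -0.1052] [-0.1552, -0.1058] [-0.1522, 0.106] cover [[0.0335, -0.0333], [-0.0608, -0.0359], [-0.0581, 0.0498], [0.0309, 0.0529]]
[0.11676551 0.14868077 0.19618755]
([0.5, 1.9, -0.2], [-0.0222, 0.0031, 0.0892])
([0.5, 1.9, -0.2], [-0.0205, 0.0027, 0.1392])
```

Emit:
{"api": "play_rows", "payload": {"plan": [0.5, 1.9, 0, -0.022, -0.002, 0.089, 0.7, 0.5, 1.9, 0, -0.022, -0.002, 0.089, 0.7, 0.5, 1.9, 0, -0.022, -0.002, 0.089, 0.7, 0.5, 1.9, 0, -0.022, -0.002, 0.089, 0.7, 0.5, 1.9, 0, -0.022, -0.002, 0.089, 0.7]}}

```text
clock: 8.12
position: [0.4387, 0.2182, 0.1144]
ee_rot: [0.938, 0.091, 0.334, -0.029]
ft_force: [-0.3, 1.1, 0.5]
grip_width: 0.699
grasp_force: 0.0
```

```bash
python3 - <<'E'
from h import *
p,r,o=now();print(W2S(p),o['joint_velocities'].round(3) if hasattr(o['joint_velocities'],'round') else '')
for q in ([.118,.079,.075],):print(rel(p,r,q,tool(40)))
E
```

```text
[0.11601954 0.10032541 0.11439916] [ 0.102 -0.208 -0.028 -0.005 -0.956  0.071  0.887]
([0.4, 0.8, -0.0], [-0.0084, -0.0023, 0.044])
```

Emit:
{"api": "play_rows", "payload": {"plan": [0, 0, 0, 0, 0, 0, 0.7, 0, 0, 0, 0, 0, 0, 0.7, 0, 0, 0, 0, 0, 0, 0.7]}}

```text
clock: 8.5
position: [0.4386, 0.2194, 0.1155]
ee_rot: [0.937, 0.092, 0.335, -0.03]
ft_force: [0.4, -0.7, -0.3]
grip_width: 0.696
grasp_force: 0.0
```

```bash
python3 - <<'E'
from h import *
p,r,o=now();print(W2S(p),np.round(o['joint_velocities'],3),np.round(o['joint_pos'],2))
for q in ([.118,.079,.075],):print(rel(p,r,q,tool(40)))
E
```

```text
[0.11722274 0.10018746 0.11554841] [ 0.    -0.001 -0.001  0.001 -0.008 -0.002  0.008] [ 0.75 -0.43 -1.36  2.42 -0.42  0.21 -1.72]
([0.3, 0.7, 0.1], [-0.0093, -0.001, 0.0448])
```

Emit:
{"api": "play_rows", "payload": {"plan": [0.3, 0.7, 0, -0.009, -0.001, 0.02, 0.7, 0.3, 0.7, 0, -0.009, -0.001, 0.045, 0.7, 0.3, 0.7, 0, -0.009, -0.001, 0.045, 0.7, 0.3, 0.7, 0, -0.009, -0.001, 0.045, 0.7]}}

```text
clock: 9.0
position: [0.4698, 0.2093, 0.1049]
ee_rot: [0.93, 0.098, 0.35, -0.053]
ft_force: [-0.2, 0.3, 0.5]
grip_width: 0.697
grasp_force: 0.0
```

```bash
python3 - <<'E'
from h import *
p,r,o=now();print(W2S(p),np.round(o['joint_velocities'],3),np.round(o['joint_pos'],2),o['ft_force'])
for q in ([.118,.079,.075],):print(rel(p,r,q,tool(40)))
E
```

```text
[0.10125135 0.07155034 0.10489025] [-0.011 -0.023 -0.007 -0.    -0.005 -0.001  0.001] [ 0.92 -0.24 -1.47  2.42  0.08  0.07 -2.08] [-0.17815483  0.33688145  0.50023493]
([-2.3, -1.4, 0.0], [-0.0253, -0.016, 0.0182])
```

```bash
python3 - <<'E'
from h import *
p,r,o=now()
for q,t in (([.1,.13,.14],tool(40)),([.0,.16,.28],tool(25)),([.08,.14,.28],tool(15))):print(S2W(q),rel(p,r,q,t))
E
```

```text
[0.41272738 0.19675103 0.14      ] ([-2.3, -1.4, 0.0], [-0.0207, -0.0014, -0.065])
[0.40271793 0.09282889 0.28      ] ([-2.3, -16.4, 0.3], [0.0494, 0.0934, -0.1938])
[0.40680163 0.17518982 0.28      ] ([-2.3, -26.4, 0.5], [0.0644, 0.014, -0.1774])
```

Emit:
{"api": "play_rows", "payload": {"plan": [0, 0, 0, -0.02, 0, -0.03, 0.7, 0, 0, 0, -0.02, 0, -0.065, 0.7, -2, -5, 0, 0.0, 0.03, -0.1, 0.7, -2, -16, 0, 0.049, 0.093, -0.194, 0.7, -2, -16, 0, 0.049, 0.093, -0.194, 0.7, -2, -16, 0, 0.049, 0.093, -0.194, 0.7, -2, -16, 0, 0.049, 0.093, -0.194, 0.7, -2, -16, 0, 0.049, 0.093, -0.194, 0.7]}}

```text
clock: 10.0
position: [0.4022, 0.0947, 0.2811]
ee_rot: [0.97, 0.1, 0.22, -0.024]
ft_force: [-0.0, -0.7, -0.3]
grip_width: 0.704
grasp_force: 0.0
```

```bash
python3 - <<'E'
from h import *
p,r,o=now();print(o['clock'],W2S(p),np.round(o['joint_pos'],2),(tool(25).inv()*r).as_rotvec(degrees=True))
print(o['joint_velocities'])
E
```

```text
10.0 [0.00191752 0.16018235 0.28111944] [ 0.05 -0.5  -0.32  2.21 -0.15  0.97 -1.57] [ 0.39839616  0.52797191 -0.54181394]
[ 0.06863624  0.01066205 -0.07459954  0.01546119 -0.03151801 -0.01264594
  0.01865911]
```

```bash
python3 - <<'E'
from h import *
p,r,o=now()
for q,t in (([.118,.105,.11],tool(35,-15)),([.118,.079,.075],tool(35,-15))):print(S2W(q),rel(p,r,q,t))
E
```

```text
[0.43375595 0.21926322 0.11      ] ([-8.0, 9.4, 13.5], [-0.0229, -0.1151, 0.179])
[0.45926099 0.22431228 0.075     ] ([-8.0, 9.4, 13.5], [-0.0145, -0.1147, 0.2218])
```

Emit:
{"api": "play_rows", "payload": {"plan": [-4, 4, 7, -0.012, -0.058, 0.06, 0.7, -8, 9.4, 13.5, -0.02, -0.1, 0.12, 0.7, -8, 9.4, 13.5, -0.023, -0.115, 0.179, 0.7, -8, 9.4, 13.5, -0.023, -0.115, 0.179, 0.7, -8, 9.4, 13.5, -0.023, -0.115, 0.179, 0.7, -8, 9.4, 13.5, -0.023, -0.115, 0.179, 0.7, -8, 9.4, 13.5, -0.023, -0.115, 0.179, 0.7]}}

```text
clock: 10.88
position: [0.4312, 0.2092, 0.1135]
ee_rot: [0.954, -0.037, 0.299, 0.01]
ft_force: [-0.4, 0.6, 1.0]
grip_width: 0.701
grasp_force: 0.0
```

```bash
python3 - <<'E'
from h import *
p,r,o=now();print(o['clock'],W2S(p),np.round(o['joint_pos'],2),np.round(o['joint_velocities'],2),(r.inv()*tool(35,-15)).as_rotvec(degrees=True))
for q,t in (([.118,.079,.075],tool(35,-15)),):print(S2W(q),rel(p,r,q,t))
E
```

```text
10.875 [0.10864938 0.10943881 0.11346065] [ 0.77 -0.34 -1.47  2.33  0.23  0.43 -2.6 ] [-0.08 -0.   -0.05 -0.01  0.    0.02 -0.  ] [ 0.22707227  0.22602883 -0.51229762]
[0.45926099 0.22431228 0.075     ] ([0.2, 0.2, -0.5], [0.0001, -0.0171, 0.0469])
```

```bash
python3 - <<'E'
from h import *
p,r,o=now()
F=lambda a:R.from_euler('z',a,degrees=True)
for q,t in (([.1,.13,.16],tool(35,-15)),([.0,.16,.28],tool(25)),([.0,.16,.28],tool(25)*F(-90)),([.0,.16,.28],tool(25)*F(-135))):print(rel(p,r,q,t))
E
```

```text
([0.2, 0.2, -0.5], [0.0122, 0.0138, -0.0482])
([7.7, -9.7, -13.6], [0.079, 0.1179, -0.1481])
([14.1, -1.7, -103.2], [0.079, 0.1179, -0.1481])
([16.0, 4.5, -147.9], [0.079, 0.1179, -0.1481])
```

Emit:
{"api": "play_rows", "payload": {"plan": [0, 0, 0, 0.012, 0.014, -0.048, 0.7, 4, -5, -7, 0.04, 0.06, -0.1, 0.7, 8, -9.5, -14, 0.079, 0.118, -0.148, 0.7, 8, -9.5, -14, 0.079, 0.118, -0.148, 0.7, 14, -2, -103, 0.079, 0.118, -0.148, 0.7, 14, -2, -103, 0.079, 0.118, -0.148, 0.7, 14, -2, -103, 0.079, 0.118, -0.148, 0.7, 14, -2, -103, 0.079, 0.118, -0.148, 0.7, 14, -2, -103, 0.079, 0.118, -0.148, 0.7, 14, -2, -103, 0.079, 0.118, -0.148, 0.7, 14, -2, -103, 0.079, 0.118, -0.148, 0.7, 14, -2, -103, 0.079, 0.118, -0.148, 0.7, 14, -2, -103, 0.079, 0.118, -0.148, 0.7, 14, -2, -103, 0.079, 0.118, -0.148, 0.7]}}

```text
clock: 12.62
position: [0.4017, 0.0979, 0.2805]
ee_rot: [0.617, 0.757, 0.166, 0.137]
ft_force: [0.7, 0.1, -0.8]
grip_width: 0.698
grasp_force: 0.0
```

```bash
python3 - <<'E'
from h import *
p,r,o=now();F=lambda a:R.from_euler('z',a,degrees=True)
print(o['clock'],W2S(p),np.round(o['joint_pos'],2),np.round(o['joint_velocities'],2))
for q,t in (([.0,.16,.28],tool(25)*F(-179)),([.118,.12,.13],tool(27)*F(-180)),([.118,.086,.075],tool(27)*F(-180))):print(rel(p,r,q,t))
E
```

```text
12.625 [0.00519323 0.1600527  0.28046533] [-0.32 -0.49 -0.07  2.21  0.06  0.99 -0.21] [ 0.02 -0.   -0.01  0.   -0.   -0.   -0.08]
([-0.1, -0.1, -88.6], [-0.0052, -0.0002, 0.0004])
([-1.6, -1.7, -89.6], [0.113, -0.0262, 0.1534])
([-1.6, -1.7, -89.6], [0.1129, -0.0184, 0.2176])
```

Emit:
{"api": "play_rows", "payload": {"plan": [0, 0, -89, 0, 0, 0, 0.7, 0, 0, -89, 0, 0, 0, 0.7, 0, 0, -89, 0, 0, 0, 0.7, 0, 0, -89, 0, 0, 0, 0.7, 0, 0, -89, 0, 0, 0, 0.7, 0, 0, -89, 0, 0, 0, 0.7, 0, 0, -89, 0, 0, 0, 0.7, 0, 0, -89, 0, 0, 0, 0.7, -1.6, -1.7, -89.6, 0.06, -0.013, 0.05, 0.7, -1.6, -1.7, -89.6, 0.1, -0.02, 0.1, 0.7, -1.6, -1.7, -89.6, 0.113, -0.026, 0.153, 0.7, -1.6, -1.7, -89.6, 0.113, -0.026, 0.153, 0.7, -1.6, -1.7, -89.6, 0.113, -0.026, 0.153, 0.7, -1.6, -1.7, -89.6, 0.113, -0.026, 0.153, 0.7]}}

```text
clock: 14.38
position: [0.4208, 0.2144, 0.1324]
ee_rot: [-0.092, 0.968, 0.022, 0.233]
ft_force: [0.6, 0.6, 0.7]
grip_width: 0.701
grasp_force: 0.0
```

```bash
python3 - <<'E'
from h import *
p,r,o=now();F=lambda a:R.from_euler('z',a,degrees=True)
print(o['clock'],W2S(p),np.round(o['joint_pos'],2),np.round(o['joint_velocities'],2))
for q,t in (([.118,.12,.13],tool(27)*F(-180)),([.118,.086,.075],tool(27)*F(-180))):print(rel(p,r,q,t))
E
```

```text
14.375 [0.11574446 0.11866903 0.13243633] [-0.44 -0.16 -0.27  2.33  0.35  0.58  0.79] [-0.   -0.01  0.    0.    0.01 -0.   -0.  ]
([-0.1, 0.1, -0.3], [0.0023, 0.0022, 0.0016])
([-0.1, 0.1, -0.3], [-0.0029, 0.0024, 0.066])
```

Emit:
{"api": "play_rows", "payload": {"plan": [0, 0, 0, -0.001, 0.002, 0.03, 0.7, 0, 0, 0, -0.003, 0.002, 0.066, 0.7, 0, 0, 0, -0.003, 0.002, 0.066, 0.7, 0, 0, 0, -0.003, 0.002, 0.066, 0.7]}}

```text
clock: 14.88
position: [0.4521, 0.2225, 0.0747]
ee_rot: [-0.093, 0.968, 0.022, 0.233]
ft_force: [0.3, -1.4, 0.2]
grip_width: 0.702
grasp_force: 0.0
```

```bash
python3 - <<'E'
from h import *
p,r,o=now();F=lambda a:R.from_euler('z',a,degrees=True)
print(o['clock'],W2S(p),np.round(o['joint_pos'],2),np.round(o['ft_force'],2))
for q,t in (([.118,.086,.075],tool(27)*F(-180)),([.118,.12,.11],tool(27)*F(-180)),([.118,.15,.14],tool(27)*F(-180)),([-.21,.12,.14],tool(27)*F(-180)),([-.215,.086,.04],tool(27)*F(-180))):print(q,rel(p,r,q,t))
E
```

```text
14.875 [0.11759713 0.08641229 0.07471163] [-0.41  0.02 -0.28  2.31  0.55  0.44  0.61] [ 0.33 -1.4   0.16]
[0.118, 0.086, 0.075] ([-0.1, 0.1, -0.2], [-0.0005, 0.0004, -0.0001])
[0.118, 0.12, 0.11] ([-0.1, 0.1, -0.2], [0.0138, 0.0002, -0.0467])
[0.118, 0.15, 0.14] ([-0.1, 0.1, -0.2], [0.0269, 0.0001, -0.0871])
[-0.21, 0.12, 0.14] ([-0.1, 0.1, -0.2], [-0.0009, -0.3278, -0.0726])
[-0.215, 0.086, 0.04] ([-0.1, 0.1, -0.2], [0.0143, -0.3326, 0.0319])
```

Emit:
{"api": "play_rows", "payload": {"plan": [0, 0, 0, 0, 0, 0, 0, 0, 0, 0, 0, 0, 0, 0, 0, 0, 0, 0, 0, 0, 0, 0, 0, 0, 0, 0, 0, 0, 0, 0, 0, 0, 0, 0, 0, 0, 0, 0, 0.006, 0, -0.02, 0, 0, 0, 0, 0.014, 0, -0.047, 0, 0, 0, 0, 0.014, 0, -0.047, 0], "squeeze": 50}}

```text
clock: 15.88
position: [0.4186, 0.2165, 0.1102]
ee_rot: [-0.094, 0.968, 0.022, 0.234]
ft_force: [0.5, 0.2, -0.6]
grip_width: 0.288
grasp_force: 49.5
```

Emit:
{"api": "play_rows", "payload": {"plan": [0, 0, 0, -0.01, 0, -0.026, 0, 0, 0, 0, -0.013, -0.06, -0.03, 0, 0, 0, 0, -0.015, -0.12, -0.03, 0, 0, 0, 0, -0.015, -0.18, -0.03, 0, 0, 0, 0, -0.015, -0.24, -0.03, 0, 0, 0, 0, -0.015, -0.29, -0.028, 0, 0, 0, 0, -0.015, -0.33, -0.026, 0, 0, 0, 0, -0.015, -0.33, -0.026, 0, 0, 0, 0, -0.015, -0.33, -0.026, 0, 0, 0, 0, -0.015, -0.33, -0.026, 0]}}

```text
clock: 17.12
position: [0.4829, -0.1066, 0.1385]
ee_rot: [-0.094, 0.968, 0.022, 0.232]
ft_force: [0.4, -0.1, -0.2]
grip_width: 0.287
grasp_force: 49.5
```

```bash
python3 - <<'E'
from h import *
p,r,o=now();F=lambda a:R.from_euler('z',a,degrees=True)
print(o['clock'],W2S(p),np.round(o['joint_pos'],2),np.round(o['joint_velocities'],2),o['grasp_force'])
for q,t in (([-.212,.086,.10],tool(27)*F(-180)),([-.212,.086,.034],tool(27)*F(-180)),([-.212,.12,.16],tool(27)*F(-180)),([-.05,.17,.2],tool(27)*F(-180))):print(q,rel(p,r,q,t))
E
```

```text
17.125 [-0.21123643  0.12009491  0.13852465] [-0.38 -0.18  0.61  2.29 -0.16  0.57  2.12] [ 0.   -0.    0.   -0.   -0.01  0.    0.01] 49.487465542083555
[-0.212, 0.086, 0.1] ([-0.1, -0.1, -0.1], [-0.013, -0.0006, 0.0498])
[-0.212, 0.086, 0.034] ([-0.1, -0.1, -0.1], [0.0169, -0.0005, 0.1086])
[-0.212, 0.12, 0.16] ([-0.1, -0.1, -0.1], [-0.0098, -0.0008, -0.0191])
[-0.05, 0.17, 0.2] ([-0.1, -0.1, -0.1], [0.0168, 0.161, -0.0778])
```

Emit:
{"api": "play_rows", "payload": {"plan": [0, 0, 0, -0.013, 0, 0.05, 0, 0, 0, 0, 0, 0, 0.08, 0, 0, 0, 0, 0.017, 0, 0.108, 0, 0, 0, 0, 0.017, 0, 0.108, 0, 0, 0, 0, 0.017, 0, 0.108, 0.45, 0, 0, 0, 0.017, 0, 0.108, 0.45, 0, 0, 0, 0.017, 0, 0.108, 0.45, 0, 0, 0, 0.0, 0, 0.08, 0.45, 0, 0, 0, -0.013, 0, 0.04, 0.45, 0, 0, 0, -0.01, 0, -0.02, 0.3, 0, 0, 0, -0.01, 0, -0.02, 0]}}

```text
clock: 18.5
position: [0.4843, -0.108, 0.1668]
ee_rot: [-0.093, 0.967, 0.021, 0.237]
ft_force: [0.7, 0.8, 0.1]
grip_width: 0.101
grasp_force: 0.0
```

```bash
python3 - <<'E'
from h import *
p,r,o=now()
print(o['clock'],W2S(p),np.round(o['ft_force'],1),o['grip_width'])
m,im=shot('top','t2.png');m,im2=shot('scene','s2.png')
a=cv2.resize(im[145:255,225:375,::-1],None,fx=2.6,fy=2.6);b=cv2.resize(im2[125:275,160:380,::-1],None,fx=1.8,fy=1.8)
H=max(a.shape[0],b.shape[0]);c=np.zeros((H,a.shape[1]+b.shape[1],3),'uint8');c[:a.shape[0],:a.shape[1]]=a;c[:b.shape[0],a.shape[1]:]=b
cv2.imwrite('pics/c2.png',c);print(c.shape)
E
```

```text
18.5 [-0.21281061  0.11893479  0.16675819] [0.7 0.8 0.1] 0.10140496539168786
(286, 786, 3)
```

View pics/c2.png

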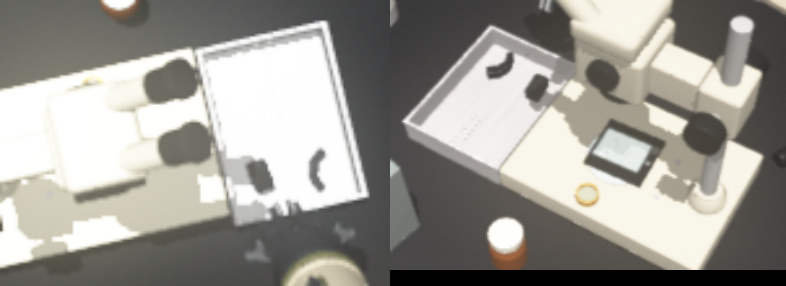

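Both small pieces are in the tray (left crop: stub at (260,175), segment at (317,170)). The cover and lens cell are unmoved. Next I push the cover from behind with shut fingers.

```bash
python3 - <<'E'
from h import *
p,r,o=now();F=lambda a:R.from_euler('z',a,degrees=True)
print(W2S(p))
for q,L in (([-.2,.12,.2],27),([.055,.11,.18],27),([.055,.065,.125],35)):print(q,rel(p,r,q,tool(L)*F(-180)))
E
```

```text
[-0.21159348  0.11975689  0.16206352]
[-0.2, 0.12, 0.2] ([-0.1, 0.1, -0.1], [-0.017, 0.0116, -0.0339])
[0.055, 0.11, 0.18] ([-0.1, 0.1, -0.1], [-0.0164, 0.2666, -0.012])
[0.055, 0.065, 0.125] ([-0.1, -7.9, -0.1], [-0.0314, 0.2668, 0.0574])
```

Emit:
{"api": "play_rows", "payload": {"plan": [0, 0, 0, -0.015, 0.03, -0.025, 0, 0, 0, 0, -0.016, 0.09, -0.025, 0, 0, 0, 0, -0.016, 0.15, -0.02, 0, 0, 0, 0, -0.016, 0.21, -0.012, 0, 0, 0, 0, -0.016, 0.267, -0.012, 0, 0, 0, 0, -0.016, 0.267, -0.012, 0, 0, 0, 0, -0.016, 0.267, -0.012, 0, 0, -4, 0, -0.024, 0.267, 0.023, 0, 0, -8, 0, -0.031, 0.267, 0.057, 0, 0, -8, 0, -0.031, 0.267, 0.057, 0, 0, -8, 0, -0.031, 0.267, 0.057, 0]}}

```text
clock: 19.98
position: [0.4845, 0.1636, 0.1245]
ee_rot: [-0.091, 0.95, 0.028, 0.298]
ft_force: [-1.3, 0.2, 0.7]
grip_width: -0.0
grasp_force: 0.0
```

```bash
python3 - <<'E'
from h import *
p,r,o=now();F=lambda a:R.from_euler('z',a,degrees=True)
print(o['clock'],W2S(p),np.round(o['joint_pos'],2),np.round(o['joint_velocities'],2),o['ft_force'])
for q,L in (([.057,.03,.105],40),([.057,.008,.08],45),([.057,.008,.074],45)):print(q,rel(p,r,q,tool(L)*F(-180)))
E
```

```text
19.975 [0.0535713  0.06600649 0.12450322] [ 0.02 -0.11 -0.53  2.36  0.43  0.33  0.86] [-0.01 -0.02  0.   -0.01  0.01 -0.01 -0.02] [-1.2517581   0.24751756  0.69212148]
[0.057, 0.03, 0.105] ([-0.3, -5.1, -0.2], [-0.0184, 0.0037, 0.0366])
[0.057, 0.008, 0.08] ([-0.3, -10.1, -0.2], [-0.0222, 0.0038, 0.0697])
[0.057, 0.008, 0.074] ([-0.3, -10.1, -0.2], [-0.0187, 0.0038, 0.0746])
```

Emit:
{"api": "play_rows", "payload": {"plan": [0, -5, 0, -0.018, 0.004, 0.037, 0, 0, -8, 0, -0.022, 0.004, 0.069, 0, 0, -8, 0, -0.022, 0.004, 0.069, 0, 0, -8, 0, -0.022, 0.004, 0.069, 0, 0, -8, 0, -0.022, 0.004, 0.069, 0]}}

```text
clock: 20.6
position: [0.5421, 0.1788, 0.0819]
ee_rot: [-0.089, 0.926, 0.033, 0.367]
ft_force: [0.6, -0.2, 0.8]
grip_width: -0.004
grasp_force: 0.0
```

```bash
python3 - <<'E'
from h import *
p,r,o=now();F=lambda a:R.from_euler('z',a,degrees=True)
print(o['clock'],W2S(p),np.round(o['joint_pos'],2),np.round(o['joint_velocities'],2),np.round(o['ft_force'],1))
for q,L in (([.057,.008,.076],43),([.057,.008,.070],43)):print(q,rel(p,r,q,tool(L)*F(-180)))
E
```

```text
20.6 [0.05729372 0.00658183 0.08190053] [ 0.05  0.13 -0.59  2.35  1.75  0.3  -0.39] [-0.04  0.31  0.   -0.    1.67 -0.01 -1.59] [ 0.6 -0.2  0.8]
[0.057, 0.008, 0.076] ([-0.4, 0.2, -0.1], [0.0051, -0.0003, 0.0033])
[0.057, 0.008, 0.07] ([-0.4, 0.2, -0.1], [0.0092, -0.0003, 0.0077])
```

Emit:
{"api": "play_rows", "payload": {"plan": [0, 0, 0, 0.0, 0, 0.0, 0, 0, 0, 0, 0.0, 0, 0, 0, 0, 0, 0, 0.004, 0, 0.004, 0, 0, 0, 0, 0.004, 0, 0.004, 0, 0, 0, 0, 0.004, 0, 0.004, 0]}}

```text
clock: 21.22
position: [0.5403, 0.1792, 0.0752]
ee_rot: [-0.089, 0.926, 0.034, 0.365]
ft_force: [-0.0, 0.5, 0.2]
grip_width: 0.002
grasp_force: 0.0
```

```bash
python3 - <<'E'
from h import *
p,r,o=now();F=lambda a:R.from_euler('z',a,degrees=True)
print(o['clock'],W2S(p),np.round(o['joint_pos'],2),np.round(o['joint_velocities'],2),np.round(o['ft_force'],1))
for q,L in (([.057,.008,.074],43),([.057,.008,.070],43)):print(q,rel(p,r,q,tool(L)*F(-180)))
E
```

```text
21.225 [0.05802944 0.00822975 0.07517792] [ 0.05  0.15 -0.59  2.36  1.8   0.3  -0.44] [ 0.    0.   -0.    0.    0.02 -0.   -0.01] [-0.   0.5  0.2]
[0.057, 0.008, 0.074] ([-0.2, 0.0, -0.1], [0.0006, -0.001, 0.001])
[0.057, 0.008, 0.07] ([-0.2, 0.0, -0.1], [0.0034, -0.001, 0.0039])
```

Emit:
{"api": "play_rows", "payload": {"plan": [0, 0, 0, 0.0015, 0, 0.0015, 0, 0, 0, 0, 0.003, 0, 0.003, 0, 0, 0, 0, 0.003, 0, 0.003, 0, 0, 0, 0, 0.003, 0, 0.003, 0]}}

```text
clock: 21.72
position: [0.5398, 0.1794, 0.0702]
ee_rot: [-0.089, 0.926, 0.035, 0.364]
ft_force: [0.5, -0.3, 0.2]
grip_width: 0.0
grasp_force: 0.0
```

Emit:
{"api": "play_rows", "payload": {"plan": [0, 0, 0, 0.0007, -0.012, 0.0007, 0, 0, 0, 0, 0.0007, -0.022, 0.0007, 0, 0, 0, 0, 0.0007, -0.032, 0.0007, 0, 0, 0, 0, 0.0007, -0.042, 0.0007, 0, 0, 0, 0, 0.0007, -0.052, 0.0007, 0, 0, 0, 0, 0.0007, -0.062, 0.0007, 0, 0, 0, 0, 0.0007, -0.072, 0.0007, 0, 0, 0, 0, 0.0007, -0.082, 0.0007, 0, 0, 0, 0, 0.0007, -0.09, 0.0007, 0, 0, 0, 0, 0.0007, -0.09, 0.0007, 0, 0, 0, 0, 0.0007, -0.09, 0.0007, 0]}}

```text
clock: 23.1
position: [0.5569, 0.0913, 0.0694]
ee_rot: [-0.089, 0.926, 0.035, 0.365]
ft_force: [0.0, -0.8, 0.2]
grip_width: 0.002
grasp_force: 0.0
```

```bash
python3 - <<'E'
from h import *
p,r,o=now();F=lambda a:R.from_euler('z',a,degrees=True)
print(o['clock'],W2S(p),np.round(o['joint_pos'],2),np.round(o['ft_force'],1),(r.inv()*tool(43)*F(-180)).as_rotvec(degrees=True))
m,im=shot('scene','s3.png');c=cv2.resize(im[130:250,160:330,::-1],None,fx=4,fy=4);cv2.imwrite('pics/c3.png',c)
E
```

```text
23.1 [-0.03139683  0.00901748  0.0693589 ] [ 0.32  0.15 -0.6   2.37  2.29  0.16 -0.74] [ 0.  -0.8  0.2] [-0.17511524 -0.04299591 -0.09165424]
```

View pics/c3.png

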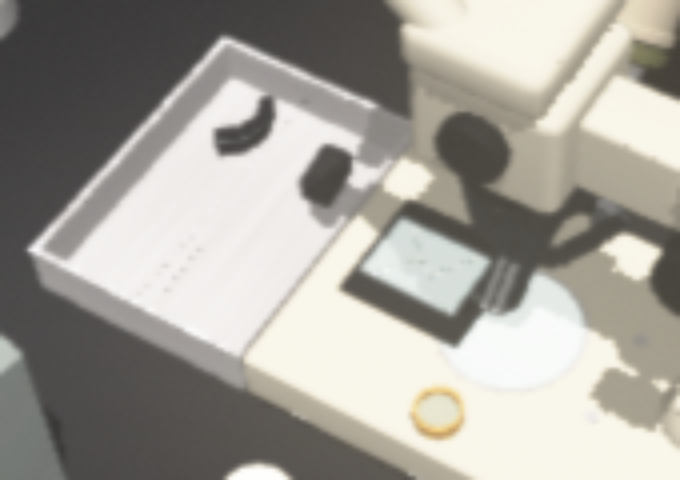

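The cover slid straight; its left edge is now near the front edge and the cell is untouched.

Emit:
{"api": "play_rows", "payload": {"plan": [0, 0, 0, 0, -0.012, 0, 0, 0, 0, 0, 0, -0.022, 0, 0, 0, 0, 0, 0, -0.032, 0, 0, 0, 0, 0, 0, -0.042, 0, 0, 0, 0, 0, 0, -0.05, 0, 0, 0, 0, 0, 0, -0.055, 0, 0, 0, 0, 0, 0, -0.055, 0, 0, 0, 0, 0, 0, -0.055, 0, 0]}}

```text
clock: 24.15
position: [0.5674, 0.0374, 0.0694]
ee_rot: [-0.09, 0.926, 0.035, 0.365]
ft_force: [-0.2, 0.5, 0.3]
grip_width: 0.002
grasp_force: 0.0
```

```bash
python3 - <<'E'
from h import *
p,r,o=now();F=lambda a:R.from_euler('z',a,degrees=True)
print(o['clock'],W2S(p),np.round(o['joint_pos'],2),np.round(o['joint_velocities'],2),np.round(o['ft_force'],1),(r.inv()*tool(43)*F(-180)).as_rotvec(degrees=True))
E
```

```text
24.15 [-0.08633877  0.0091988   0.06940964] [ 0.67  0.19 -0.79  2.35  2.64  0.11 -0.92] [-0.01 -0.    0.    0.    0.   -0.   -0.  ] [-0.2  0.5  0.3] [-0.1714895  -0.04225218 -0.08288944]
```

Emit:
{"api": "play_rows", "payload": {"plan": [0, 0, 0, 0, -0.012, 0, 0, 0, 0, 0, 0, -0.022, 0, 0, 0, 2, 0, 0, -0.03, 0, 0, 0, 4, 0, 0, -0.038, 0, 0, 0, 6, 0, 0, -0.046, 0, 0, 0, 8, 0, 0, -0.054, 0, 0, 0, 8, 0, 0, -0.062, 0, 0, 0, 8, 0, 0, -0.07, 0, 0, 0, 8, 0, 0, -0.078, 0, 0, 0, 8, 0, 0, -0.078, 0, 0, 0, 8, 0, 0, -0.078, 0, 0]}}

```text
clock: 25.52
position: [0.5825, -0.0397, 0.0694]
ee_rot: [-0.091, 0.949, 0.029, 0.299]
ft_force: [-0.3, 0.1, 0.2]
grip_width: -0.001
grasp_force: 0.0
```

```bash
python3 - <<'E'
from h import *
p,r,o=now();F=lambda a:R.from_euler('z',a,degrees=True)
print(o['clock'],W2S(p),np.round(o['joint_pos'],2),np.round(o['joint_velocities'],2),np.round(o['ft_force'],1),(r.inv()*tool(35)*F(-180)).as_rotvec(degrees=True))
m,im=shot('scene','s4.png');c=cv2.resize(im[130:250,160:330,::-1],None,fx=4,fy=4);cv2.imwrite('pics/c4.png',c)
E
```

```text
25.525 [-0.16490305  0.00940438  0.06941359] [ 1.23  0.46 -1.25  2.19  0.95  0.3   1.06] [-0.04 -0.03  0.02  0.02  0.03 -0.02 -0.05] [-0.3  0.1  0.2] [-0.14024418 -0.03536989 -0.23330308]
```

View pics/c4.png

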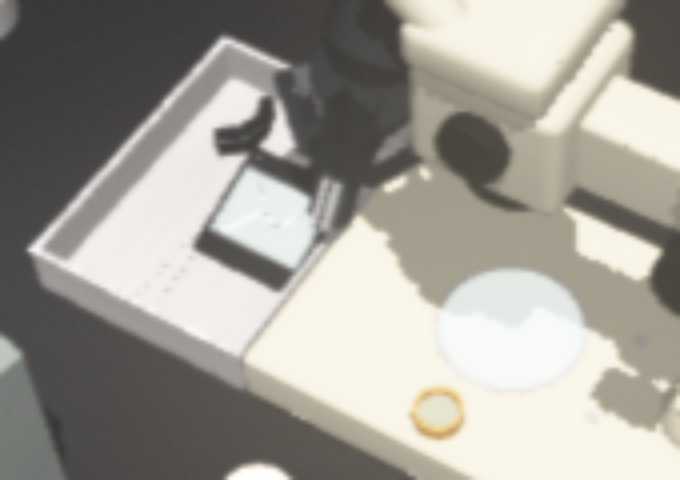

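The cover is in the tray (240,220), possibly leaning on the rim. I'll retreat along the tool and check.

Emit:
{"api": "play_rows", "payload": {"plan": [0, 0, 0, 0, 0, -0.03, 0, 0, 0, 0, 0, 0, -0.08, 0, 0, 0, 0, 0, -0.02, -0.13, 0, 0, 0, 0, 0, -0.02, -0.13, 0, 0, 0, 0, 0, -0.02, -0.13, 0]}}

```text
clock: 26.2
position: [0.4983, -0.0681, 0.0939]
ee_rot: [-0.091, 0.968, 0.023, 0.231]
ft_force: [-0.2, 0.4, -1.1]
grip_width: 0.001
grasp_force: 0.0
```

```bash
python3 - <<'E'
from h import *
p,r,o=now()
print(o['clock'],W2S(p),np.round(o['joint_pos'],2))
m,im=shot('scene','s5.png');mt,it=shot('top','t5.png')
a=cv2.resize(im[130:230,165:275,::-1],None,fx=3.6,fy=3.6);b=cv2.resize(it[145:245,285:375,::-1],None,fx=3.6,fy=3.6)
cv2.imwrite('pics/c5.png',np.hstack([a,b]));print(a.shape,b.shape)
E
```

```text
26.2 [-0.17646233  0.09754489  0.09393259] [ 1.3   0.05 -1.14  2.25 -0.27  0.44  2.15]
(360, 396, 3) (360, 324, 3)
```

View pics/c5.png

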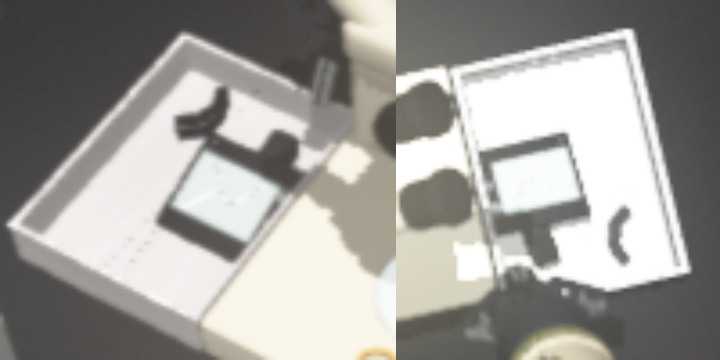

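The cover lies in the tray beside the stub; its back edge may rest on the wall, so I triangulate the corners.

```bash
python3 - <<'E'
from h import *
s=viewer.camera_model('scene');t=viewer.camera_model('top')
PM=lambda m:np.array([[m['fx'],0,m['cx']],[0,m['fy'],m['cy']],[0,0,1]])@np.c_[np.array(m['R']),np.array(m['t'])]
f=lambda x:(x+.5)/3.6-.5
for n,a,b in(('front far',(158,217),(568,133)),('front near',(203,137),(588,213)),('back far',(243,262),(480,150))):
    A=np.array([[165+f(a[0])],[130+f(a[1])]]);B=np.array([[285+f(b[0]-396)],[145+f(b[1])]])
    X=cv2.triangulatePoints(PM(s),PM(t),A,B);X=(X[:3]/X[3])[:,0];print(n,np.round(W2S(X),4))
    print('  at z.012 scene,top',np.round(W2S(ray(s,*A[:,0],.012)),3)[:2],np.round(W2S(ray(t,*B[:,0],.012)),3)[:2])
p,r,o=now();print(W2S(p))
E
```

```text
front far [-0.261  -0.0268  0.0127]
  at z.012 scene,top [-0.259 -0.025] [-0.264 -0.029]
front near [-0.2639  0.0494  0.0295]
  at z.012 scene,top [-0.275  0.06 ] [-0.265  0.049]
back far [-0.1771 -0.03    0.0153]
  at z.012 scene,top [-0.177 -0.027] [-0.179 -0.031]
[-0.17716327  0.09704737  0.09463596]
```

Emit:
{"api": "play_rows", "payload": {"plan": [0, 0, 0, -0.03, -0.03, -0.05, 0, 0, 0, 0, -0.04, -0.06, -0.08, 0, 0, 0, 0, -0.04, -0.06, -0.08, 0, 0, 0, 0, -0.04, -0.06, -0.08, 0, 0, 0, 0, -0.04, -0.06, -0.08, 0, 0, 0, 0, -0.04, -0.06, -0.08, 0]}}

```text
clock: 27.05
position: [0.5094, -0.1267, 0.182]
ee_rot: [-0.091, 0.969, 0.024, 0.23]
ft_force: [-0.0, -0.6, 0.0]
grip_width: 0.001
grasp_force: 0.0
```

```bash
python3 - <<'E'
from h import *
p,r,o=now();print(o['clock'],W2S(p),np.round(o['ft_force'],1),np.round(o['joint_velocities'],2))
t=viewer.camera_model('top');s,im=shot('scene','s6.png')
# stub: dark blob near the tray's near end in scene view
g=im.max(2)
for q in([-.212,.075,.028],[-.28,.075,.026]):
    u,v=proj(s,S2W(q));print(q,round(u),round(v),g[int(v)-2:int(v)+3,int(u)-2:int(u)+3].mean())
print(manip.hand_in())
E
```

```text
27.05 [-0.23610625  0.09796661  0.18203611] [-0.  -0.6  0. ] [ 0.   -0.    0.01 -0.01 -0.01  0.    0.01]
[-0.212, 0.075, 0.028] 242 169 94.76
[-0.28, 0.075, 0.026] 222 161 150.92
the job is handed in; nothing more can be done
None
```

I put the camera back, the stub and the segment in the tray and handed the job in at 27 s of the 64 s allowed. By camera the brass lens cell did not move and I saw nothing bumped, but the hand-in gave no verdict, and the camera back's near edge may be resting slightly on the stub.

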